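# Switch the lapping machine off and add a weight

### The job

The lapping machine's forward-off-reverse switch is still set to forward: bring it to its upright centre position, off, without throwing it over to reverse. Then take the brass weight plate from the rack and lay it gently, never letting it drop, on the two brass plates in the machine's carrier, flush with them all round so that the three make one square pile. The rack leaves only its ends free and the carrier only its long sides, so put it down on the black mat and take it again the other way; leave everything else as it is.

Things in the scene. Friction and masses are not known exactly. Their poses are not given: they have to be found in the camera images.
- toggle (a joint): lean of the red-capped toggle lever on the switch box, rad. 0 is upright = off; +0.35 leans to the box's +x side (green dot) = forward, where it starts; -0.35 leans to the box's -x side (yellow dot) = reverse. Positive turns about the box's +y axis. Sprung detents at all three: let go within 0.2 rad of upright it snaps to 0, beyond that to the outer position; moving it takes about 3 N at the cap. Hard stops at +-0.35. Any reading within +-0.1 at rest is off
- toggle_tip (a point): top centre of the toggle lever, 64 mm from the pivot along the lever. The pivot is on the box's top centre. The red cap is a cylinder 13 mm across from 30 to 64 mm from the pivot; the shaft below is 8 mm across
- switch_box: fixed grey box 90 (x) x 80 (y) x 50 (z) mm with the toggle on its top. Origin at the centre of its underside, on the bench; it may be turned to any side (yaw up to about 1.9 rad either way)
- weight: the brass weight plate to be moved: 60 (x, long) x 40 (y) x 18 (z) mm, about 0.37 kg, origin at the centre of its underside. Starts flat in one of the three slots of the rack, long axis along the rack's x; the other two slots hold steel (grey) plates of the same size
- rack: fixed grey rack 76 (x) x 168 (y) x 34 (z) mm, origin at the centre of its underside. Three slots along its y at -54, 0, +54 mm; slot floor 10 mm above the bench; walls 6 mm thick, 34 mm high beside the long sides of each plate (4 mm gap, no room for fingers); the plates' ends (at x = +-30 mm) are free apart from a 5 mm wide lip, 3 mm above the slot floor (13 mm above the bench), 3 mm off the plate's end
- mat: fixed black rubber mat 130 x 130 x 3 mm, clear, for setting the plate down; origin at the centre of its underside on the bench, top 3 mm higher
- lap: the lapping machine, fixed: cream housing 240 (x) x 220 (y) x 55 mm with a steel disc and, in the middle over it, a blue weight carrier. Origin at the centre of its underside
- carrier (a point): centre of the carrier's floor, 90 mm above the bench, axes as the machine. Two blue end walls, 5 mm thick and 40 mm wide, stand at x = +-38 mm (inner faces) and rise 76 mm above the floor; the y sides are open. The plates lie with their long axis along x
- pile_top: upper of the two loose brass plates already in the carrier, 60 x 40 x 18 mm, origin at the centre of its underside, 18 mm above the carrier's floor; the new plate rests 18 mm above this origin
- pile_low: lower of those two plates, same size, on the carrier's floor
- steel_a: steel plate 60 x 40 x 18 mm in a rack slot, leave it
- steel_b: steel plate 60 x 40 x 18 mm in a rack slot, leave it
- rock_a: brown rock about 65 x 50 x 40 mm, leave it
- jar: jar 60 mm across, 80 mm high, leave it
- dish: shallow pale dish 90 mm across, 16 mm high, leave it
- solvent: bottle with red cap, 70 mm across, 170 mm high, leave it
- hammer: hammer about 260 mm long lying across the far side, leave it

How it is judged:
By the outcome, as a careful person would: the job done as asked, in the order asked, and still so for the second after the job is handed in, with the robot touching nothing.
It also fails if it takes over 72 s, if anything falls off the work surface, if the arm or the gripper's body presses on something with over 40 N, if the wrist force passes 120 N, or if a joint passes its speed limit or range.

### The arm

A 6-joint arm with a two-finger parallel gripper is mounted at the origin on the work surface. World frame = base frame: x ahead of the robot, y to its left, z up, the work surface at z = 0. Lengths are in mm, angles in rad, forces in N, time in s.
With the tool pointing down it reaches from about 350 to 775 mm from the base axis. Payload 7.3 kg.
Tool frame: the origin (TCP) lies at the very end of the fingers, on their centre line; the grasp point (between the pads) lies 19 mm behind it (bot.grip_point_offset is the distance from the TCP to the grasp point, in mm); z points along the fingers, y is the line along which they close (so a half turn about z gives the same grasp; the last joint's range is limited). The gripper opens to 92 mm and grips with 3 to 60 N. Pads are 19 mm wide; open, the fingers measure 130 mm over their backs; the gripper's body (75 mm by 190 mm) begins 47 mm behind the grasp point.
Start: joints at [-1.313, 0.342, 1.524, -0, 1.275, -0.146], TCP at [206.304, -482.787, 226.741] pointing down, gripper open.
Joint ranges: [-2.53, 2.53], [-0.77, 2.02], [0.04, 2.7], [-1, 4.14], [0.28, 2.66], [-3.11, 3.11]. Speed limits (rad/s): [2.57, 2.57, 3.14, 3.14, 3.14, 3.14].

### API

Orientations are given as [roll, pitch, yaw] about the fixed x, y, z axes, in that order (R = Rz(yaw) Ry(pitch) Rx(roll)).
In Python, from plant import bot gives the robot as it stands. The module is installed in compiled form; this text tells all that it offers.
- The arm moves only by the shell command python3 -m jog 'ROWS' [OPENING]. ROWS is JSON, a list of rows, each a list of 6 numbers: the shift along the tool's x, y, z in mm, then the turn, a rotation vector about the tool's x, y, z in rad. In form: [[dx, dy, dz, rx, ry, rz], ...]. A call has 1 to 12 rows; each row shifts and turns the commanded pose from where the row before left it, along the tool's axes as they then stand; what a row does not reach is not made up. A row lasts 1/10 s, in which the tool goes at most 50 mm and 8.59 degrees, less where a joint would pass 70% of its speed; a pose out of reach is approached as far as the arm can. A call with a gripper value outside its range is refused whole. OPENING is the opening in per cent of the stroke, from 0 (shut) to 100 (fully open), set as the call begins (- or left out, the last holds). The fingers move at their own pace and stop on an object; the grip force is fixed at half the most. Time passes only in rows, so rows that do not move let the fingers close. It gives the time, the measured TCP pose, the force, the opening and the grip force at its end, in the units of the state.
- bot.get_obs(): the state, without advancing time (a new reading comes with each control period).
- bot.capture(name): name is "scene" or "top" or "wrist"; returns the picture (480x640x3 uint8, red, green, blue); there is no depth.
- bot.camera_model(name): a dict with "fx", "fy", "cx", "cy" (pixels), "position" and "orientation" of the camera in the world; the wrist camera has in their place "T_tool_cam" (4x4, takes a point from camera to tool coordinates, whose origin is the TCP and whose axes are the flange's). Camera axes: x right, y down, z forward; pixel columns grow to the right and rows downward; lengths in mm; the calibration is good to about 2 mm. A picture is of the moment at which its call begins: read the wrist's pose just before it. camera_model takes no time and is no camera call.
- bot.close_job(): hands the job in; it is judged then, once.
Trained networks look in the newest picture that a camera, given by its name, has taken for a name from the list of things; names that differ only in an ending like _2 or _b are one class to them, and where a whole thing is asked for, a point or a joint stands for the part that bears it (a point fixed in the world has none). Each returns a list of dicts, best first, with "p" (0 to 1); they miss things now and then, are a little off and sometimes report something else, mostly with a low value. They report only what shows in the picture. A call takes as long as a camera call.
- bot.outline_of(target, camera): "mask" (480x640 bool, what is visible of it) and "pixel" ([column, row] in pixels, amid what is visible of it).
The state is a dict: "time": time; "joint_positions": joint angles; "dq": joint speeds; "tau": joint torques, N m; "tool_pos": TCP position; "tcp_rot": TCP orientation; "contact_force": force on the tool from outside, world axes, zero at the start; "moment": the same for the moment, N m; "grip_width": finger opening in mm; "finger_force": force on a finger pad.
Only numpy, scipy, OpenCV 4.12 (cv2) and the standard library are available. Lean on these libraries where they do the work, as an engineer would, in place of code of your own. Each camera call takes 0.05 s, during which the arm holds its last target. There are 200 camera calls.

## Working session

There is one attempt and no reset: what is moved stays moved. The work goes in short steps, Python scripts to look and compute and a shell command to move; the robot and the scene stay as the last step left them, time stands still between calls to the robot, and variables do not carry over. Pictures are saved under pics/ and viewed, at most 10 in all, crops included, and the job is handed in when it is done.

```bash
mkdir -p pics; python3 - <<'E'
from plant import bot
import cv2,numpy as np
np.set_printoptions(suppress=True,precision=3)
ims=[]
for c in("scene","top"):
    im=bot.capture(c); cv2.imwrite(f'pics/{c}0.png',im[:,:,::-1])
    np.save(f'{c}0.npy',im)
    m=bot.camera_model(c);print(c,m)
    for t in("toggle","switch_box","weight","rack","mat","lap","pile_top"):
        r=bot.outline_of(t,c)
        print(t,[(np.round(q["p"],2),np.round(q["pixel"]),int(q["mask"].sum())) for q in r[:3]])
print(bot.camera_model("wrist"))
o=bot.get_obs();print(o)
E
```

```text
scene {'fx': 561.782000774015, 'fy': 561.782000774015, 'cx': 313.241815252212, 'cy': 234.4969773273894, 'position': array([1206.15 ,  495.043,  846.174]), 'orientation': array([-2.316, -0.003,  2.291])}
toggle [(np.float64(0.5), array([297., 245.]), 165), (np.float64(0.36), array([275., 195.]), 342)]
switch_box [(np.float64(0.87), array([300., 272.]), 2098)]
weight [(np.float64(0.54), array([256., 185.]), 339)]
rack [(np.float64(0.8), array([259., 192.]), 991)]
mat [(np.float64(0.98), array([374., 236.]), 2463), (np.float64(0.51), array([318., 336.]), 1484), (np.float64(0.29), array([460., 319.]), 13722)]
lap [(np.float64(0.91), array([456., 318.]), 13528)]
pile_top [(np.float64(0.9), array([466., 280.]), 771), (np.float64(0.63), array([235., 178.]), 258)]
top {'fx': 478.5475613287395, 'fy': 478.5475613287395, 'cx': 314.4875160301878, 'cy': 239.63717287637144, 'position': array([ 437.334,  -40.997, 1055.554]), 'orientation': array([-2.963,  0.026, -1.591])}
toggle [(np.float64(0.69), array([319., 159.]), 1573), (np.float64(0.38), array([328., 224.]), 84)]
switch_box [(np.float64(0.66
[... 560 characters left out ...]
y': 234.14615809684915, 'T_tool_cam': array([[  -0.001,   -0.956,   -0.295,   80.39 ],
       [   1.   ,   -0.001,    0.   ,    0.687],
       [  -0.   ,   -0.295,    0.956, -157.21 ],
       [   0.   ,    0.   ,    0.   ,    1.   ]])}
{'time': 0.8, 'joint_positions': array([-1.313,  0.342,  1.524,  0.   ,  1.275, -0.146]), 'dq': array([-0.   , -0.001,  0.   ,  0.001,  0.003,  0.   ]), 'tau': array([  0.   , -43.11 , -24.447,   0.072,   0.048,  -0.   ]), 'tool_pos': array([ 206.305, -482.795,  226.76 ]), 'tcp_rot': array([ 3.141, -0.   ,  0.404]), 'contact_force': array([-0.696, -0.18 ,  0.255]), 'moment': array([ 0.   , -0.016,  0.011]), 'finger_force': 0.0, 'grip_width': 91.87882871590935}
```

View pics/top0.png

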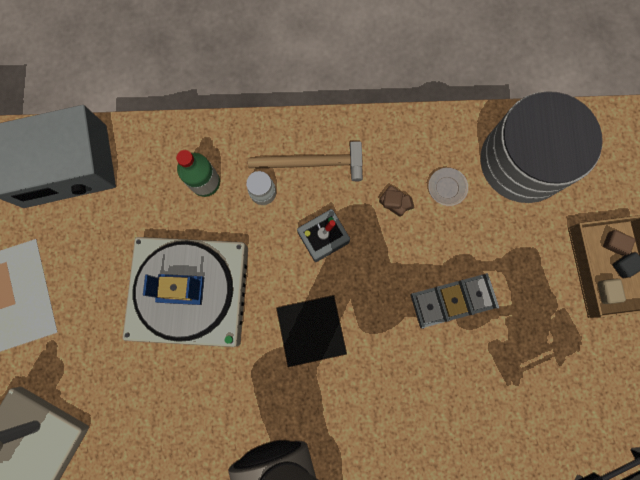

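View pics/scene0.png

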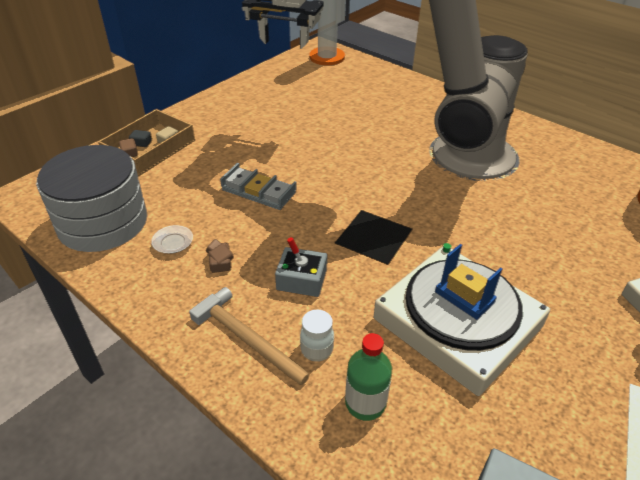

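The top view shows the switch box at about (323,236) with its red cap at (331,225), and the yellow dot at (307,233). The rack is at (454,300) with the brass plate in its middle slot, the mat is at (311,331), and the carrier with its pile is at (174,288). The scene view agrees: the lever leans towards the green dot (285,267), away from the yellow one (313,271).

```bash
cat > h.py <<'E'
from plant import bot
import cv2,numpy as np
from scipy.spatial.transform import Rotation as R
np.set_printoptions(suppress=True,precision=3)
def rot(e): return R.from_euler('xyz',e).as_matrix()
def cam(c,o=None):
    m=bot.camera_model(c)
    K=np.array([[m['fx'],0,m['cx']],[0,m['fy'],m['cy']],[0,0,1]])
    if c=='wrist':
        o=o or bot.get_obs(); T=np.eye(4);T[:3,:3]=rot(o['tcp_rot']);T[:3,3]=o['tool_pos']
        T=T@np.array(m['T_tool_cam']); return K,T[:3,:3],T[:3,3]
    return K,rot(m['orientation']),np.array(m['position'])
def unproj(C,px,z):
    K,Rm,p=C; px=np.atleast_2d(px).astype(float)
    d=(Rm@np.linalg.inv(K)@np.c_[px,np.ones(len(px))].T).T
    return p+d*((z-p[2])/d[:,2])[:,None]
def proj(C,X):
    K,Rm,p=C; q=(K@Rm.T@(np.atleast_2d(X)-p).T).T; return q[:,:2]/q[:,2:]
def rect(C,mask,z):
    "min-area rectangle of a mask's pixels unprojected to height z: centre, size(long,short), yaw of long axis"
    c=max(cv2.findContours(mask.astype(np.uint8),cv2.RETR_EXTERNAL,cv2.CHAIN_APPROX_NONE)[0],key=cv2.contourArea)[:,0]
    X=unproj(C,c,z)[:,:2].astype(np.float32)
    (cx,cy),(w,h),a=cv2.minAreaRect(X); a=np.radians(a)
    if h>w: w,h,a=h,w,a+np.pi/2
    return np.round([cx,cy,w,h,(a+np.pi/2)%np.pi-np.pi/2],3)
def save(im,n): cv2.imwrite(f'pics/{n}.png',im[:,:,::-1])
def moves(X,yaw):
    "tool-frame shift and z turn from here to tcp X, tool-x yaw (tool down)"
    o=bot.get_obs(); Rm=rot(o['tcp_rot']); d=Rm.T@(np.array(X)-o['tool_pos'])
    rv=R.from_matrix(Rm.T@rot([np.pi,0,yaw])).as_rotvec()
    return d,rv
E
python3 - <<'E'
from h import *
C=cam("top"); bot.capture("top")
for t,z in(("weight",28),("rack",34),("mat",3),("pile_top",126),("lap",55),("switch_box",50)):
    q=bot.outline_of(t,"top")
    print(t,[(round(x["p"],2),rect(C,x["mask"],z)) for x in q[:2]])
print(unproj(C,[[331,225],[323,236],[307,233]],50))
print(unproj(C,[[174,288]],126))
E
```

```text
weight [(0.38, array([787.222, 245.472, 128.019,  73.367,   0.771]))]
rack [(0.6, array([ 485.341, -308.876,  172.614,   77.969,   -1.339]))]
mat [(0.82, array([429.95 ,  -5.546, 130.624, 129.927,  -1.382]))]
pile_top [(0.65, array([519.013, 260.593,  55.315,  39.063,   1.548]))]
lap [(0.84, array([517.715, 253.819, 250.53 , 219.113,   1.495])), (0.62, array([647.545, -50.316,  27.678,  11.18 ,  -0.658]))]
switch_box [(0.96, array([630.221, -36.33 ,  92.266,  86.619,  -1.07 ]))]
[[650.92  -54.355  50.   ]
 [627.335 -36.633  50.   ]
 [634.736  -2.522  50.   ]]
[[516.909 256.509 126.   ]]
```

```bash
python3 - <<'E'
from h import *
print(moves([600,-36,200],0.0))
E
```

```text
(array([ 537.581, -256.114,   26.731]), array([0.   , 0.   , 0.404]))
```

```bash
python3 -m jog '[[44,-21,2,0,0,0],[44,-21,2,0,0,0],[44,-21,2,0,0,0],[44,-21,2,0,0,0],[44,-21,2,0,0,0],[44,-21,2,0,0,0],[44,-21,2,0,0,0],[44,-21,2,0,0,0],[44,-21,2,0,0,0],[44,-21,2,0,0,0],[44,-21,2,0,0,0],[44,-21,2,0,0,0]]'
python3 -m jog '[[0,0,0,0,0,0.14],[0,0,0,0,0,0.14],[0,0,0,0,0,0.12],[0,0,0,0,0,0]]'
python3 - <<'E'
from h import *
o=bot.get_obs();im=bot.capture("wrist");save(im,"w1");C=cam("wrist",o)
print(o['tool_pos'],o['tcp_rot'])
for t in("switch_box","toggle"):
    q=bot.outline_of(t,"wrist")
    print(t,[(round(x["p"],2),x["pixel"],rect(C,x["mask"],50 if t!="toggle" else 105)) for x in q[:2]])
E
```

```text
time: 2.35
tool_pos: [593.9, -41.8, 202.7]
tcp_rot: [3.141, -0.0, 0.404]
contact_force: [-0.1, -0.4, -0.1]
grip_width: 91.8
finger_force: 0.0
time: 2.75
tool_pos: [592.9, -43.4, 202.5]
tcp_rot: [3.142, 0.0, 0.003]
contact_force: [0.9, 0.5, 0.5]
grip_width: 91.6
finger_force: 0.0
[592.859 -43.405 202.516] [3.142 0.    0.003]
switch_box [(0.97, [312.9, 163.0], array([634.106, -39.181,  90.214,  80.402,  -1.066]))]
toggle [(0.94, [333.7, 165.3], array([643.685, -51.411,  24.749,  12.239,  -1.568]))]
```

View pics/w1.png

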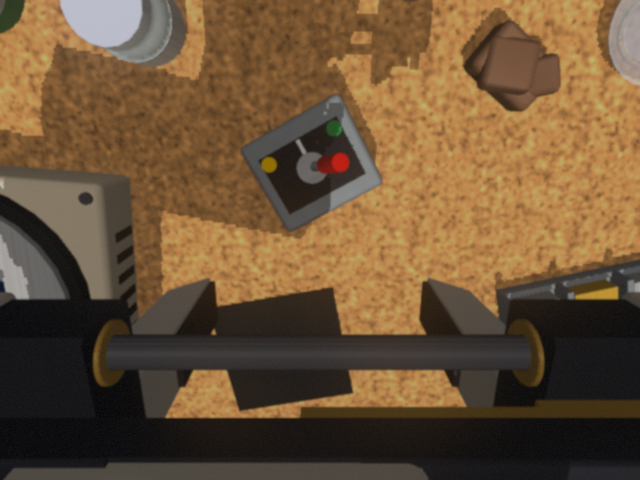

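The wrist view shows the box with its yellow dot at (269,165), green at (334,128) and the cap at (341,162). The rectangle fits the given 90 x 80 mm, so the box's x axis points at -1.066 rad. I'll straddle the lever and close the fingers centred on the pivot, which stands it upright.

```bash
python3 -m jog '[[0,0,0,0,0,-0.14],[0,0,0,0,0,-0.14],[0,0,0,0,0,-0.14],[0,0,0,0,0,-0.082],[0,0,0,0,0,0]]'
python3 - <<'E'
from h import *
print(moves([634,-39,86],0.505))
E
```

```text
time: 3.4
tool_pos: [592.8, -43.7, 202.8]
tcp_rot: [3.141, -0.0, 0.508]
contact_force: [-0.1, 0.2, -0.9]
grip_width: 91.7
finger_force: 0.0
(array([ 38.298,  15.89 , 116.799]), array([ 0.   , -0.   ,  0.003]))
```

```bash
python3 -m jog '[[38,16,0,0,0,0],[0,0,0,0,0,0],[0,0,40,0,0,0],[0,0,40,0,0,0],[0,0,37,0,0,0],[0,0,0,0,0,0],[0,0,0,0,0,0]]'
python3 -m jog '[[0,0,0,0,0,0],[0,0,0,0,0,0],[0,0,0,0,0,0],[0,0,0,0,0,0],[0,0,0,0,0,0],[0,0,0,0,0,0]]' 18
```

```text
time: 4.1
tool_pos: [634.0, -39.3, 86.4]
tcp_rot: [3.142, 0.0, 0.505]
contact_force: [0.8, 0.3, 0.6]
grip_width: 91.2
finger_force: 0.0
time: 4.7
tool_pos: [634.5, -39.9, 86.2]
tcp_rot: [3.139, -0.001, 0.506]
contact_force: [2.7, -7.7, 2.6]
grip_width: 48.7
finger_force: 3.9
```

```bash
python3 -m jog '[[0,0,0,0,0,0],[0,0,0,0,0,0],[0,0,0,0,0,0],[0,0,0,0,0,0],[0,0,0,0,0,0],[0,0,0,0,0,0]]' 18
python3 -m jog '[[0,0,0,0,0,0],[0,0,0,0,0,0],[0,0,0,0,0,0],[0,0,0,0,0,0],[0,0,0,0,0,0],[0,0,0,0,0,0]]' 70
```

```text
time: 5.3
tool_pos: [633.6, -38.9, 85.5]
tcp_rot: [-3.141, 0.0, 0.506]
contact_force: [-0.6, 0.4, -0.1]
grip_width: 16.6
finger_force: 0.0
time: 5.9
tool_pos: [633.8, -39.2, 85.7]
tcp_rot: [3.141, -0.0, 0.506]
contact_force: [-0.1, 0.6, -0.0]
grip_width: 60.2
finger_force: 0.0
```

```bash
python3 -m jog '[[0,0,-45,0,0,0],[0,0,-45,0,0,0],[-40,0,-40,0,0,0],[0,0,0,0,0,0]]' 100
python3 - <<'E'
from h import *
o=bot.get_obs();im=bot.capture("wrist");C=cam("wrist",o)
cv2.imwrite('pics/w2.png',im[60:300,150:500,::-1])
Rb=rot([0,0,-1.066])
for a in(0,.35): print(a,proj(C,np.array([634,-39,50])+Rb@np.array([64*np.sin(a),0,64*np.cos(a)])))
q=bot.outline_of("toggle","wrist");print([(x['p'],x['pixel']) for x in q])
print("to rack",moves([450,-315,200],0.23-np.pi/2),moves([450,-315,200],0.23))
print(o['joint_positions'],o['tool_pos'])
E
```

```text
time: 6.3
tool_pos: [603.3, -58.1, 217.2]
tcp_rot: [3.135, -0.006, 0.505]
contact_force: [0.5, 0.4, 0.3]
grip_width: 90.1
finger_force: 0.0
0 [[313.257 184.054]]
0.35 [[345.25  183.056]]
[(0.8, [314.8, 183.4])]
to rack (array([-258.847,  152.132,   11.874]), array([-0.001, -0.002,  1.846])) (array([-258.847,  152.132,   11.874]), array([ 0.001, -0.002,  0.275]))
[-0.222  0.494  1.311 -0.001  1.327  0.845] [603.333 -58.071 217.2  ]
```

View pics/w2.png

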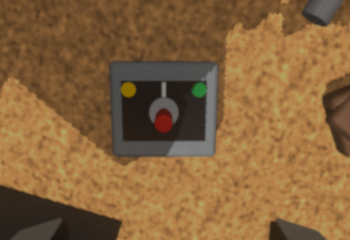

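The crop shows the lever upright: the cap is at (314,183), where the projection puts an upright tip, midway between the dots. Next is the rack.

```bash
python3 -m jog '[[-37.5,27,3,0,0,0],[-37.5,27,3,0,0,0],[-37.5,27,3,0,0,0],[-37.5,27,3,0,0,0],[-37.5,27,3,0,0,0],[-37.5,27,3,0,0,0]]'
python3 -m jog '[[0,0,0,0,0,-0.144],[0,0,0,0,0,-0.144],[0,0,0,0,0,-0.144],[0,0,0,0,0,-0.144],[0,0,0,0,0,-0.144],[0,0,0,0,0,-0.144],[0,0,0,0,0,-0.144],[0,0,0,0,0,-0.144],[0,0,0,0,0,-0.144],[0,0,0,0,0,0]]'
python3 - <<'E'
from h import *
o=bot.get_obs();im=bot.capture("wrist");C=cam("wrist",o)
save(im,"w3");print(o['tool_pos'],o['tcp_rot'])
for t,z in(("weight",28),("rack",34),("steel_a",28)):
    q=bot.outline_of(t,"wrist")
    print(t,[(round(x["p"],2),x["pixel"],rect(C,x["mask"],z)) for x in q[:2]])
E
```

```text
time: 7.0
tool_pos: [483.5, -307.9, 190.9]
tcp_rot: [-3.139, 0.001, 0.506]
contact_force: [-0.1, 0.5, 0.6]
grip_width: 91.7
finger_force: 0.0
time: 8.0
tool_pos: [484.5, -306.4, 191.1]
tcp_rot: [-3.14, -0.003, 1.803]
contact_force: [-0.5, -1.2, -0.5]
grip_width: 92.1
finger_force: 0.0
[ 484.486 -306.444  191.105] [-3.14  -0.003  1.803]
weight [(0.76, [322.1, 215.5], array([ 487.236, -311.327,   60.29 ,   44.258,    0.257])), (0.28, [317.8, 195.2], array([ 487.594, -314.367,  171.249,   76.504,   -1.335]))]
rack [(0.56, [315.9, 192.5], array([ 486.804, -312.058,  167.762,   75.744,   -1.339]))]
steel_a [(0.92, [317.1, 153.4], array([ 474.969, -259.876,   59.776,   39.298,    0.232])), (0.77, [319.5, 277.3], array([ 499.844, -363.994,   59.62 ,   40.694,    0.233]))]
```

View pics/w3.png

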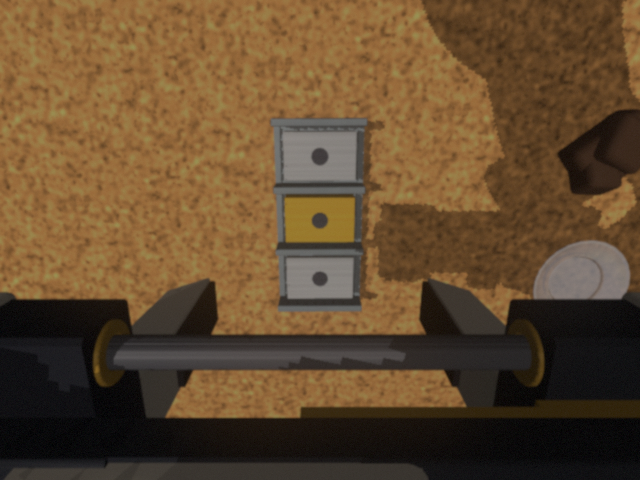

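The view shows the brass plate in the middle slot at (320,220) with grey steel plates on either side. Its centre is about (487,-312) with yaw 0.232; the rack and steel plates agree.

```bash
python3 -m jog '[[-6,1.4,40,0,0,0],[0,0,40,0,0,0],[0,0,40,0,0,0],[0,0,30,0,0,0],[0,0,15,0,0,0],[0,0,10,0,0,0],[0,0,0,0,0,0],[0,0,0,0,0,0]]'
python3 - <<'E'
from h import *
print(moves([487.2,-311.7,16],1.803))
E
```

```text
time: 9.0
tool_pos: [487.8, -312.9, 18.8]
tcp_rot: [3.141, 0.001, 1.801]
contact_force: [-0.1, -0.2, 0.6]
grip_width: 92.1
finger_force: 0.0
(array([ 1.332, -0.27 ,  2.789]), array([ 0.001,  0.001, -0.002]))
```

```bash
python3 -m jog '[[1,0,2.6,0,0,0],[0,0,0,0,0,0]]'
python3 -m jog '[[0,0,0,0,0,0],[0,0,0,0,0,0],[0,0,0,0,0,0],[0,0,0,0,0,0],[0,0,0,0,0,0],[0,0,0,0,0,0],[0,0,0,0,0,0],[0,0,0,0,0,0]]' 50
```

```text
time: 9.2
tool_pos: [487.4, -311.7, 16.2]
tcp_rot: [3.141, 0.001, 1.802]
contact_force: [0.3, 0.2, 0.2]
grip_width: 91.4
finger_force: 0.0
time: 10.0
tool_pos: [487.0, -311.6, 15.5]
tcp_rot: [-3.141, 0.0, 1.802]
contact_force: [0.1, 0.1, 0.3]
grip_width: 59.7
finger_force: 30.0
```

```bash
python3 -m jog '[[0,0,-15,0,0,0],[0,0,-35,0,0,0],[0,0,-35,0,0,0]]'
python3 -m jog '[[30,2,0,0,0,0],[44,2,0,0,0,0],[44,2,0,0,0,0],[44,2,0,0,0,0],[44,2,0,0,0,0],[44,2,0,0,0,0],[40,2,0,0,0,0],[21,1,0,0,0,0],[0,0,0,0,0,0]]'
python3 - <<'E'
from h import *
print(bot.get_obs()['grip_width'],moves([430,-5.5,14],1.80))
E
```

```text
time: 10.3
tool_pos: [486.3, -310.9, 100.1]
tcp_rot: [-3.14, -0.003, 1.802]
contact_force: [0.7, -0.7, -2.5]
grip_width: 60.0
finger_force: 30.0
time: 11.2
tool_pos: [429.1, -2.9, 100.1]
tcp_rot: [-3.14, -0.001, 1.805]
contact_force: [0.8, -0.7, -3.6]
grip_width: 59.9
finger_force: 30.0
59.87025890805565 (array([-2.803,  0.411, 86.125]), array([-0.002, -0.001,  0.005]))
```

```bash
python3 -m jog '[[-2,0,35,0,0,0],[0,0,30,0,0,0],[0,0,15,0,0,0],[0,0,6,0,0,0],[0,0,0,0,0,0],[0,0,0,0,0,0]]'
python3 -m jog '[[0,0,2,0,0,0],[0,0,1.5,0,0,0],[0,0,0,0,0,0]]'
```

```text
time: 11.8
tool_pos: [431.6, -7.8, 15.0]
tcp_rot: [3.141, 0.001, 1.801]
contact_force: [-0.1, 0.0, -3.4]
grip_width: 59.4
finger_force: 30.0
time: 12.1
tool_pos: [431.1, -7.4, 11.2]
tcp_rot: [3.141, 0.0, 1.802]
contact_force: [0.5, 0.4, -3.6]
grip_width: 59.2
finger_force: 30.0
```

```bash
python3 -m jog '[[0,0,1,0,0,0],[0,0,0.7,0,0,0],[0,0,0,0,0,0]]'
python3 -m jog '[[0,0,0.5,0,0,0],[0,0,0,0,0,0]]'
```

```text
time: 12.4
tool_pos: [430.9, -7.4, 9.2]
tcp_rot: [-3.142, 0.0, 1.802]
contact_force: [0.1, 0.2, -3.2]
grip_width: 59.5
finger_force: 30.0
time: 12.6
tool_pos: [430.9, -7.4, 8.7]
tcp_rot: [-3.142, 0.0, 1.802]
contact_force: [0.3, 0.3, -2.9]
grip_width: 59.6
finger_force: 30.0
```

```bash
python3 -m jog '[[0,0,0.5,0,0,0],[0,0,0,0,0,0]]'
python3 -m jog '[[0,0,0.5,0,0,0],[0,0,0,0,0,0]]'
```

```text
time: 12.8
tool_pos: [430.9, -7.4, 8.5]
tcp_rot: [3.141, 0.0, 1.802]
contact_force: [-1.4, -0.2, 1.8]
grip_width: 59.7
finger_force: 30.0
time: 13.0
tool_pos: [431.0, -7.4, 8.5]
tcp_rot: [3.141, 0.0, 1.802]
contact_force: [-2.7, 1.4, 9.7]
grip_width: 59.7
finger_force: 30.0
```

```bash
python3 -m jog '[[0,0,-0.5,0,0,0],[0,0,0,0,0,0],[0,0,0,0,0,0],[0,0,0,0,0,0],[0,0,0,0,0,0],[0,0,-25,0,0,0],[0,0,-27,0,0,0]]' 100
python3 -m jog '[[0,0,0,0,0,0.143],[0,0,0,0,0,0.143],[0,0,0,0,0,0.143],[0,0,0,0,0,0.143],[0,0,0,0,0,0.143],[0,0,0,0,0,0.143],[0,0,0,0,0,0.143],[0,0,0,0,0,0.143],[0,0,0,0,0,0.143],[0,0,0,0,0,0.143],[0,0,0,0,0,0.141],[0,0,0,0,0,0]]'
python3 - <<'E'
from h import *
print(moves([431,-7.4,5.5],0.231))
E
```

```text
time: 13.7
tool_pos: [430.1, -7.2, 60.2]
tcp_rot: [-3.139, -0.001, 1.802]
contact_force: [-0.7, -0.4, 1.4]
grip_width: 91.5
finger_force: 0.0
time: 14.9
tool_pos: [430.9, -7.4, 60.2]
tcp_rot: [3.142, 0.0, 0.229]
contact_force: [0.6, -0.0, -1.1]
grip_width: 91.8
finger_force: 0.0
(array([ 0.117,  0.044, 54.697]), array([ 0.   ,  0.   , -0.002]))
```

```bash
python3 -m jog '[[0,0,25,0,0,-0.002],[0,0,20,0,0,0],[0,0,9,0,0,0],[0,0,0,0,0,0],[0,0,0,0,0,0]]'
python3 -m jog '[[0,0,0,0,0,0],[0,0,0,0,0,0],[0,0,0,0,0,0],[0,0,0,0,0,0],[0,0,0,0,0,0],[0,0,0,0,0,0],[0,0,0,0,0,0],[0,0,0,0,0,0],[0,0,0,0,0,0],[0,0,0,0,0,0]]' 25
```

```text
time: 15.4
tool_pos: [431.2, -7.4, 6.6]
tcp_rot: [3.141, -0.0, 0.234]
contact_force: [0.1, -0.4, 0.1]
grip_width: 91.8
finger_force: 0.0
time: 16.4
tool_pos: [430.9, -7.4, 6.3]
tcp_rot: [3.141, -0.0, 0.233]
contact_force: [0.2, -0.7, 0.6]
grip_width: 39.8
finger_force: 30.0
```

```bash
python3 -m jog '[[0,0,-15,0,0,0],[0,0,-40,0,0,0],[0,0,-45,0,0,0],[0,0,-45,0,0,0],[0,0,-45,0,0,0],[0,0,-40,0,0,0],[26,-35.3,-20,0,0,0],[26,-35.3,0,0,0,0],[26,-35.3,0,0,0,0],[26,-35.3,0,0,0,0],[26,-35.3,0,0,0,0],[0,0,0,0,0,0]]'
python3 -m jog '[[0,0,0,0,0,-0.141],[0,0,0,0,0,-0.141],[0,0,0,0,0,-0.141],[0,0,0,0,0,-0.141],[0,0,0,0,0,-0.141],[0,0,0,0,0,-0.141],[0,0,0,0,0,-0.141],[0,0,0,0,0,-0.141],[0,0,0,0,0,-0.141],[0,0,0,0,0,0],[0,0,0,0,0,0],[0,0,0,0,0,0]]'
python3 - <<'E'
from h import *
o=bot.get_obs();im=bot.capture("wrist");C=cam("wrist",o)
save(im,"w4");np.save("w4.npy",im);print(o['tool_pos'],o['tcp_rot'],o['grip_width'],o['finger_force'])
for t,z in(("pile_top",126),("lap",55),("weight",126)):
    q=bot.outline_of(t,"wrist")
    print(t,[(round(x["p"],2),x["pixel"],rect(C,x["mask"],z)) for x in q[:3]])
E
```

```text
time: 17.6
tool_pos: [517.2, 198.8, 254.6]
tcp_rot: [-3.14, 0.001, 0.237]
contact_force: [0.6, -0.3, -3.8]
grip_width: 39.6
finger_force: 30.0
time: 18.8
tool_pos: [516.5, 194.2, 255.9]
tcp_rot: [-3.141, 0.0, 1.499]
contact_force: [0.4, 0.0, -3.1]
grip_width: 40.0
finger_force: 30.0
[516.507 194.183 255.943] [-3.141  0.     1.499] 40.02959372812218 29.999411702156067
pile_top [(0.75, [314.5, 138.7], array([520.494, 256.441,  59.541,  39.511,   1.518]))]
lap [(0.63, [320.1, 98.5], array([519.58 , 250.857, 224.47 , 217.884,   1.495]))]
weight [(0.64, [317.2, 284.9], array([513.543, 140.342,  86.529,  79.402,   1.498]))]
```

View pics/w4.png

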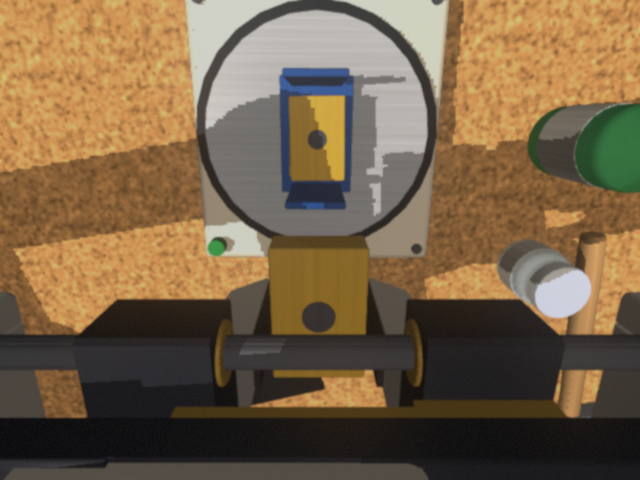

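The view shows the carrier from above: the pile is at (317,139) and the held plate at (318,316), between the blue end walls at rows 75 and 200. I'll use both hole marks to take out the calibration bias.

```bash
cat > pl.py <<'E'
from h import *
def look(name,held=True):
    o=bot.get_obs();im=bot.capture("wrist");C=cam("wrist",o)
    save(im,name);np.save(name+".npy",im); return o,im,C
def brass(im,r0,r1,c0=240,c1=400):
    h=cv2.cvtColor(im,cv2.COLOR_RGB2HSV); m=((h[...,0]>18)&(h[...,0]<30)&(h[...,1]>150)&(h[...,2]>60)).astype(np.uint8)
    k=np.zeros_like(m);k[r0:r1,c0:c1]=m[r0:r1,c0:c1]
    return cv2.morphologyEx(k,cv2.MORPH_OPEN,np.ones((3,3)))
def hole(im,x,y,w):
    g=cv2.cvtColor(im[y-w:y+w,x-w:x+w],cv2.COLOR_RGB2HSV); m=((g[...,1]<110)&(g[...,2]<100)).astype(np.uint8)
    n,l,s,c=cv2.connectedComponentsWithStats(m); i=1+np.argmax(s[1:,4]); return c[i]+[x-w,y-w],s[i]
E
python3 - <<'E'
from pl import *
im=np.load("w4.npy");o=bot.get_obs();C=cam("wrist",o)
for (x,y,w,z) in((317,139,16,126),(318,316,24,o['tool_pos'][2]-3.3+18)):
    c,s=hole(im,x,y,w);print(c,s,unproj(C,[c],z))
b=brass(im,80,195);print(b.sum(),rect(C,b,126))
b=brass(im,230,330);print(b.sum(),rect(C,b,o['tool_pos'][2]+14.7),o['tool_pos'])
E
```

```text
[316.307 139.134] [  7   7  18  19 261] [[520.393 256.767 126.   ]]
[318.188 316.892] [  8  11  33  29 756] [[517.335 194.157 270.904]]
4085 [520.585 257.007  58.17   39.224   1.5  ]
7612 [518.387 208.555  40.163  39.809   1.5  ] [516.649 194.34  256.204]
```

```bash
python3 -m jog '[[0,-1.4,30,0,0,0],[0,0,32,0,0,0],[0,0,0,0,0,0],[0,0,0,0,0,0],[0,0,0,0,0,0]]'
python3 - <<'E'
from pl import *
o,im,C=look("w5"); print(o['tool_pos'],o['tcp_rot'],o['grip_width'])
P=proj(C,[[520.4,256.8,126],[o['tool_pos'][0]+.7,o['tool_pos'][1],o['tool_pos'][2]+14.7]]);print(P)
for p,w,z in((P[0],22,126),(P[1],24,o['tool_pos'][2]+14.7)):
    x,y=p.astype(int);c,s=hole(im,x,y,w);print(c,s,unproj(C,[c],z))
x,y=P[0].astype(int);b=brass(im,y-70,y+70);print(b.sum(),rect(C,b,126))
E
```

```text
time: 19.5
tool_pos: [516.4, 194.7, 196.1]
tcp_rot: [3.138, -0.001, 1.502]
contact_force: [-0.1, -0.4, -2.5]
grip_width: 39.5
finger_force: 30.0
[516.427 194.726 196.126] [ 3.138 -0.001  1.502] 39.49745173771726
[[315.94  146.214]
 [318.314 316.46 ]]
[316.376 146.462] [ 12  11  24  24 439] [[520.64  256.644 126.   ]]
[318.233 316.882] [  8  11  33  29 761] [[517.08  194.535 210.826]]
6472 [520.586 256.83   58.296  38.616   1.506]
```

View pics/w5.png

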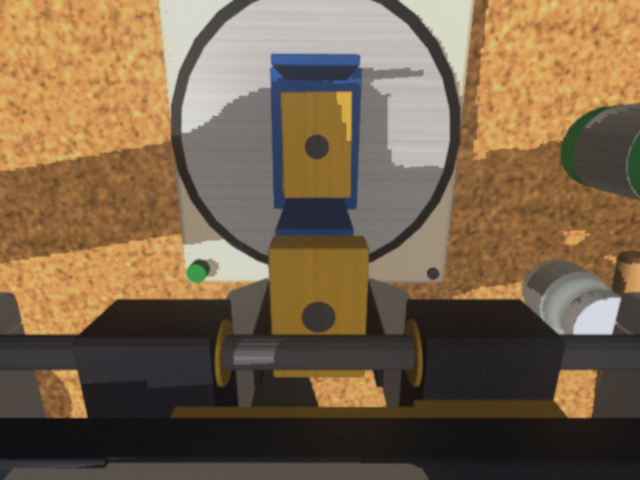

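The closer look agrees to 0.3 mm, so the target TCP is about (519.9, 256.9) with yaw 1.50. The pile is at (316,146) and the held plate's mark at (318,317).

```bash
python3 -m jog '[[20,0,0,0,0,0],[25,0,0,0,0,0],[17,0,0,0,0,0],[0,0,0,0,0,0],[0,0,0,0,0,0],[0,0,0,0,0,0]]'
python3 - <<'E'
from h import *
for i in range(4):
    o=bot.get_obs();print(o['tool_pos'],o['tcp_rot'],moves([519.9,256.9,140],1.5)[0]); bot.capture("top")
E
```

```text
time: 20.15
tool_pos: [519.6, 255.7, 194.5]
tcp_rot: [3.141, 0.0, 1.501]
contact_force: [-0.6, -0.4, -2.5]
grip_width: 39.7
finger_force: 30.0
[519.616 255.724 194.466] [3.141 0.    1.501] [ 1.217  0.191 54.466]
[519.669 255.623 194.439] [3.141 0.    1.501] [ 1.31   0.13  54.439]
[519.656 255.608 194.387] [3.142 0.    1.501] [ 1.323  0.149 54.386]
[519.652 255.664 194.364] [3.142 0.    1.501] [ 1.263  0.157 54.364]
```

```bash
python3 -m jog '[[1.3,0.15,0,0,0,0.001],[0,0,10,0,0,0],[0,0,18,0,0,0],[0,0,16,0,0,0],[0,0,9,0,0,0],[0,0,0,0,0,0],[0,0,0,0,0,0],[0,0,0,0,0,0],[0,0,0,0,0,0]]'
python3 - <<'E'
from h import *
print(moves([519.9,256.9,129.3],1.5)); bot.capture("top");print(moves([519.9,256.9,129.3],1.5))
E
```

```text
time: 21.25
tool_pos: [520.3, 257.8, 142.0]
tcp_rot: [3.14, -0.001, 1.501]
contact_force: [0.5, -0.4, -4.8]
grip_width: 39.8
finger_force: 30.0
(array([-0.907, -0.315, 12.747]), array([ 0.002, -0.001,  0.001]))
(array([-0.856, -0.197, 12.631]), array([ 0.001, -0.   ,  0.001]))
```

```bash
python3 -m jog '[[-0.8,-0.2,4,0,0,0],[0,0,3,0,0,0],[0,0,2,0,0,0],[0,0,1,0,0,0],[0,0,0,0,0,0],[0,0,0,0,0,0],[0,0,0,0,0,0]]'
python3 - <<'E'
from h import *
bot.capture("top");print(moves([519.9,256.9,129.3],1.5))
E
```

```text
time: 22.0
tool_pos: [519.6, 256.8, 131.3]
tcp_rot: [3.141, 0.0, 1.501]
contact_force: [0.5, -0.2, -2.7]
grip_width: 39.6
finger_force: 30.0
(array([0.079, 0.306, 2.016]), array([0.   , 0.   , 0.001]))
```

```bash
python3 -m jog '[[0,0.2,0.7,0,0,0],[0,0,0.5,0,0,0],[0,0,0,0,0,0],[0,0,0,0,0,0]]'
python3 -m jog '[[0,0,0.4,0,0,0],[0,0,0,0,0,0],[0,0,0,0,0,0]]'
```

```text
time: 22.45
tool_pos: [519.7, 256.8, 130.0]
tcp_rot: [-3.142, 0.0, 1.501]
contact_force: [-0.1, -0.6, -3.1]
grip_width: 39.4
finger_force: 30.0
time: 22.75
tool_pos: [519.7, 256.8, 129.6]
tcp_rot: [-3.142, 0.0, 1.501]
contact_force: [-0.0, -0.2, -3.4]
grip_width: 39.7
finger_force: 30.0
```

```bash
python3 -m jog '[[0,0,0.4,0,0,0],[0,0,0,0,0,0],[0,0,0,0,0,0]]'
python3 -m jog '[[0,0,0.3,0,0,0],[0,0,0,0,0,0],[0,0,0,0,0,0]]'
```

```text
time: 23.05
tool_pos: [519.8, 256.8, 129.3]
tcp_rot: [3.141, 0.0, 1.501]
contact_force: [0.4, 0.1, -2.8]
grip_width: 39.4
finger_force: 30.0
time: 23.35
tool_pos: [519.8, 256.8, 129.3]
tcp_rot: [3.141, -0.0, 1.501]
contact_force: [-1.1, -1.0, 1.5]
grip_width: 39.5
finger_force: 30.0
```

```bash
python3 -m jog '[[0,0,0,0,0,0],[0,0,0,0,0,0],[0,0,0,0,0,0],[0,0,0,0,0,0],[0,0,0,0,0,0]]' 70
python3 -m jog '[[0,0,-8,0,0,0],[0,0,-25,0,0,0],[0,0,-35,0,0,0],[-30,0,-30,0,0,0],[-30,0,0,0,0,0],[0,0,0,0,0,0],[0,0,0,0,0,0]]'
python3 - <<'E'
from pl import *
o,im,C=look("w6"); print(o['tool_pos'],o['tcp_rot'],o['grip_width'])
p=proj(C,[[520.5,256.7,144]])[0];x,y=p.astype(int);print(p)
c,s=hole(im,x,y,22);print(c,s,unproj(C,[c],144))
cv2.imwrite('pics/w6c.png',cv2.resize(im[max(0,y-110):y+110,x-130:x+130,::-1],None,fx=2.5,fy=2.5,interpolation=2))
b=brass(im,y-80,y+80);print(rect(C,b,144))
s=bot.capture("scene");q=bot.outline_of("toggle","scene");print([(k['p'],k['pixel']) for k in q])
Cs=cam("scene")
a=s[200:310,410:530,::-1];t=s[220:310,250:350,::-1]
cv2.imwrite('pics/s6.png',np.hstack([cv2.resize(a,(480,440),interpolation=2),cv2.resize(t,(300,440),interpolation=2)]))
E
```

```text
time: 23.85
tool_pos: [519.8, 256.8, 128.9]
tcp_rot: [3.142, 0.0, 1.501]
contact_force: [-1.2, 0.0, 0.6]
grip_width: 64.0
finger_force: 0.0
time: 24.55
tool_pos: [515.6, 196.7, 227.5]
tcp_rot: [3.141, -0.0, 1.499]
contact_force: [-0.8, 0.3, 0.3]
grip_width: 64.1
finger_force: 0.0
[515.631 196.745 227.478] [ 3.141 -0.     1.499] 64.14923156430976
[317.851 147.919]
[317.429 148.453] [ 12  13  22  22 364] [[520.22  256.401 144.   ]]
[520.673 256.493  57.724  38.588   1.499]
[]
```

View pics/s6.png

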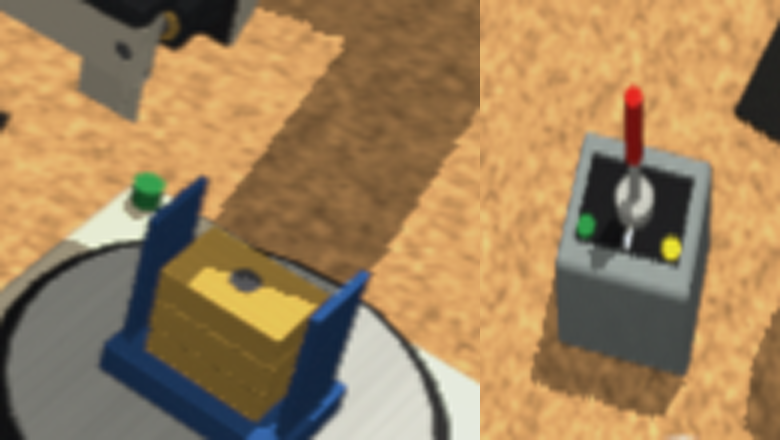

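View pics/w6c.png

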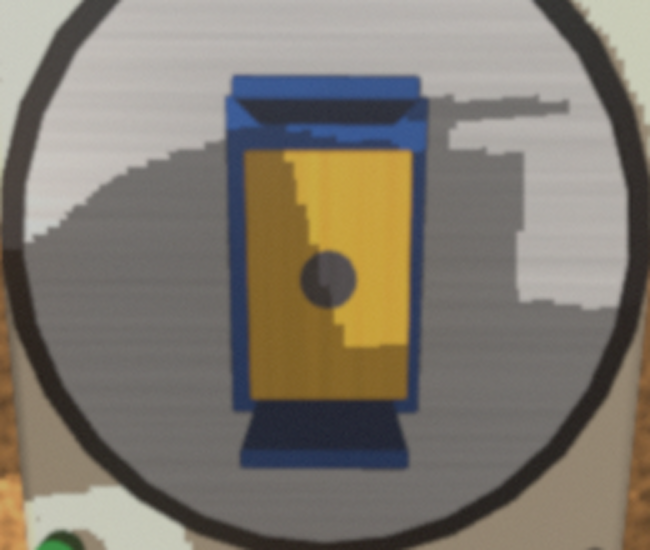

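The three plates form one flush pile: the top plate's centre is (520.4,256.4) against the pile's (520.5,256.7), with the same yaw. The lever stands upright and the robot is clear of everything.

```bash
python3 -c "
from plant import bot
print(bot.close_job())"
```

```text
the job is handed in; nothing more can be done
None
```

The switch is upright at off and the brass plate lies on the two in the carrier, measured within about half a millimetre of flush; the job was handed in at about 25 s of the 72 s allowed.

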